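# Switch on the microscope lamps

## Robot

A 6-joint arm with a two-finger parallel gripper is mounted at the origin on the work surface. World frame = base frame: x ahead of the robot, y to its left, z up, the work surface at z = 0. Lengths are in m, angles in rad, forces in N, time in s.
With the tool pointing down it reaches from about 0.3 to 0.875 m from the base axis. Payload 6.4 kg.
Tool frame: the origin (TCP) lies between the finger pads; the fingertips stand 17 mm ahead of it and the grasp point (between the pads) lies 2 mm behind it; z points along the fingers, y is the line along which they close (so a half turn about z gives the same grasp; the last joint's range is limited). The gripper opens to 85 mm and grips with 20 to 120 N. Pads are 22 mm wide; open, the fingers measure 114 mm over their backs; the gripper's body (76 mm by 85 mm) begins 54 mm behind the grasp point. The pads swing forward as they close: fully open they stand 13 mm farther back than shut.
Start: joints at [-1.317, 0.181, 1.607, -0, 1.354, -0.206], TCP at [0.255, -0.515, 0.225] pointing down, gripper open.
Joint ranges: [-2.99, 2.99], [-0.89, 2.07], [0.3, 2.58], [-1.14, 4.28], [0, 2.63], [-3.12, 3.12]. Speed limits (rad/s): [2.57, 2.57, 3.01, 3.14, 3.14, 3.14].

## Interface

Orientations are given as a rotation vector (axis times angle).
In Python, from workcell import readout, optics, sign_off, masks_of, pinpoint gives the robot as it stands.
- The arm moves only by the tool arm_command, never from a script. Its argument "deltas" is text: rows parted by semicolons, each of 6 numbers parted by spaces: the shift along the world's x, y, z in m, then the turn, a rotation vector about the world's x, y, z in rad. A call has 1 to 20 rows; each row shifts and turns the commanded pose from where the row before left it; what a row does not reach is not made up. A row lasts 1/10 s, in which the tool goes at most 50 mm and 8.59 degrees, less where a joint would pass 70% of its speed; a pose out of reach is approached as far as the arm can. A call with a gripper value outside its range is refused whole. "hand" is the finger opening in m, from 0 to 0.0854, set as the call begins (left out, the last holds). The fingers move at their own pace and stop on an object; "newtons" is the grip in N (left out, the last holds). Time passes only in rows, so rows that do not move let the fingers close. It gives the time, the measured TCP pose, the force, the opening and the grip force at its end, in the units of the state.
- readout.sense(): the state, without advancing time (a new reading comes with each control period).
- optics.grab_frame(name): name is "scene" or "top" or "wrist"; returns the picture (420x560x3 uint8, red, green, blue); there is no depth.
- optics.camera_info(name): a dict with "vfov" (degrees; the focal length in pixels is half the picture's height over the tangent of half this angle, whatever the lens; pixels are square), "cx", "cy" (the principal point, pixels), "position" and "orientation" of the camera in the world. Camera axes: x right, y down, z forward; pixel columns grow to the right and rows downward; lengths in m; the calibration is good to about 2 mm. A picture is of the moment at which its call begins: read the wrist's pose just before it. camera_info takes no time and is no camera call; for the wrist camera it gives the pose at the moment of the call.
- sign_off(): hands the job in; it is judged then, once.
Trained networks look in the newest picture that a camera, given by its name, has taken for a name from the list of things; names that differ only in an ending like _2 or _b are one class to them, and where a whole thing is asked for, a point or a joint stands for the part that bears it (a point fixed in the world has none). Each returns a list of dicts, best first, with "conf" (0 to 1); they miss things now and then, are a little off and sometimes report something else, mostly with a low value. They report only what shows in the picture. A call takes as long as a camera call.
- masks_of(camera, thing): "pixels" (420x560 bool, what is visible of it) and "box" ([left, top, width, height] in pixels, round what is visible of it).
- pinpoint(camera, thing): "uv" ([column, row] in pixels: a listed point, or the origin of a listed thing).
The state is a dict: "time": time; "qpos": joint angles; "dq": joint speeds; "joint_torque": joint torques, N m; "tcp_pos": TCP position; "ee_rot": TCP orientation; "ft_force": force on the tool from outside, world axes, zero at the start; "torque": the same for the moment, N m; "finger_gap": finger opening in m; "gripper_force": force on a finger pad.
Only numpy, scipy, OpenCV 4.12 (cv2) and the standard library are available. Lean on these libraries where they do the work, as an engineer would, in place of code of your own. Each camera call takes 0.05 s, during which the arm holds its last target. There are 200 camera calls.

## Task

Switch on the microscope lamps in the proper order, only by pressing: first push down the raised, white-dotted end of the red rocker on the power unit until it is fully on, then press the green key on the control pad fully in, then the yellow key fully in. Keep off the blue and white keys, and do not shift, tip or pick up the vials, jar and other loose things standing about.

Things in the scene. Friction and masses are not known exactly. Their poses are not given: they have to be found in the camera images.
- unit: White power unit fixed to the bench, 160 (x) x 140 (y) x 60 mm tall. Origin: centre of its underside. The rocker's pivot is at (-35, 0, 68) mm in its frame, on a black bezel 46 x 74 mm. Its yaw varies.
- rocker (a joint): Angle of the large red rocker switch on top of the power unit, rad: 0 = off, with its +y half (white dot) standing up; 0.36 = fully on, with that half level and the other half (black dot) standing up. It starts near 0 (up to 0.05). Pressing the raised half straight down takes about 3 to 5 N at its press point; it stays where it is left and stops hard at 0.36.
- rocker_on (a point): Press point on the rocker's surface, on the centre line of its white-dot half, 20 mm from the pivot line. The rocker is 34 mm wide (unit x) and has two flat halves, each 30 mm long, that meet in a shallow V at the pivot line (along unit x). The point is about 75 mm above the bench when off and 68 mm when on. Its x axis lies along the pivot line, its z axis points up (at joint value 0).
- pad: Black control pad with a thin red border, fixed to the bench, 150 x 150 mm, deck 34 mm above the bench. Origin: centre of its underside. Its four round keys stand in a square, 64 mm from centre to centre; which colour stands where varies.
- green_key (a joint): Travel of the green key, m: 0 = out (top 12 mm above the deck), 0.007 = fully in (top 5 mm above the deck, hard stop). It starts within 0.8 mm of out. Pressing takes about 3 to 4 N and it stays in where it is left; the robot cannot pull it out again. In this job it is the pad's power key, to be pressed.
- green_top (a point): Centre of the top face of the green key (26 mm across, in a steel bezel 34 mm across and 2.5 mm high); about 46 mm above the bench when out; z up. It moves with the key.
- yellow_key (a joint): Travel of the yellow key, m: 0 = out (top 12 mm above the deck), 0.007 = fully in (top 5 mm above the deck, hard stop). It starts within 0.8 mm of out. Pressing takes about 3 to 4 N and it stays in where it is left; the robot cannot pull it out again. In this job it is the lamp key, to be pressed.
- yellow_top (a point): Centre of the top face of the yellow key (26 mm across, in a steel bezel 34 mm across and 2.5 mm high); about 46 mm above the bench when out; z up. It moves with the key.
- blue_key (a joint): Travel of the blue key, m: 0 = out (top 12 mm above the deck), 0.007 = fully in (top 5 mm above the deck, hard stop). It starts within 0.8 mm of out. Pressing takes about 3 to 4 N and it stays in where it is left; the robot cannot pull it out again. In this job it is one that must stay out.
- blue_top (a point): Centre of the top face of the blue key (26 mm across, in a steel bezel 34 mm across and 2.5 mm high); about 46 mm above the bench when out; z up. It moves with the key.
- white_key (a joint): Travel of the white key, m: 0 = out (top 12 mm above the deck), 0.007 = fully in (top 5 mm above the deck, hard stop). It starts within 0.8 mm of out. Pressing takes about 3 to 4 N and it stays in where it is left; the robot cannot pull it out again. In this job it is one that must stay out.
- white_top (a point): Centre of the top face of the white key (26 mm across, in a steel bezel 34 mm across and 2.5 mm high); about 46 mm above the bench when out; z up. It moves with the key.
- vial_orange: Bystander: small glass vial with an orange plug, 25 mm across, 62 mm tall, standing loose on the top of the power unit beside the rocker. Origin: centre of its underside.
- vial_yellow: Bystander: small glass vial with a yellow plug, 25 mm across, 62 mm tall, standing loose on the bench between the power unit and the control pad. Origin: centre of its underside.
- jar: Bystander: amber glass jar with a black cap, 42 mm across, 62 mm tall, standing loose on the robot side of the power unit and pad. Origin: centre of its underside.
- dish: Bystander: flat clear dish with lid, 93 mm across, 15 mm tall, loose. Origin: centre of its underside.
- tape: Bystander: roll of red tape lying flat, 66 mm across, 18 mm tall, loose. Origin: centre of its underside.
- notebook: Bystander: blue notebook 210 x 148 x 14 mm, lying loose. Origin: centre of its underside.
- forceps: Bystander: steel forceps 130 mm long, 25 mm wide, 8 mm thick, lying loose along its x axis. Origin: centre of its underside.

How it is judged:
On the way, in this order (a step that is already met when the one before it is completed fails the run):
1. the rocker is pushed fully on (value of joint rocker above 0.3 rad), for 0.1 s.
2. then the green key is pressed in (value of joint green_key above 0.0052 m), for 0.1 s.
3. then the yellow key is pressed in (value of joint yellow_key above 0.0052 m), for 0.1 s.
At the end, for the whole second after the job is handed in: The rocker is on (over 0.30 of 0.36 rad), the green and yellow keys are in (over 5.2 of 7 mm), and the blue and white keys are still out (under 3 mm) (value of joint rocker above 0.3 rad and value of joint each of green_key, yellow_key above 0.0052 m and value of joint each of blue_key, white_key below 0.003 m); the robot touches nothing.
It fails at once if the blue or white key is pressed (value of joint any of blue_key, white_key above 0.003 m).
It fails at once if a key is pressed before its turn ((value of joint green_key above 0.004 m and value of joint rocker below 0.25 rad) or (value of joint yellow_key above 0.004 m and value of joint green_key below 0.004 m)).
It fails at once if a loose bystander is shifted by more than 20 mm, lifted or carried (distance of any of vial_orange, vial_yellow, jar, dish, tape, notebook, forceps from where it was at the start of the episode above 0.02 m).
It fails at once if a vial or the jar is tipped (angle between any of vial_orange, vial_yellow, jar's own z axis and vertical above 0.5 rad).
It also fails if it takes over 45 s, if anything falls off the work surface, if the arm or the gripper's body presses on something with over 40 N, if the wrist force passes 120 N, or if a joint passes its speed limit or range.

## Working session

There is one attempt and no reset: what is moved stays moved. The work goes in short steps, Python scripts to look and compute and a tool call to move; the robot and the scene stay as the last step left them, time stands still between calls to the robot, and variables do not carry over. Pictures are saved under pics/ and viewed, at most 10 in all, crops included, and the job is handed in when it is done.

Besides the shell and the picture viewer there is one more tool, called after "Call:" as name(argument=value, ...) on one line, values as JSON. arm_command: Moves the arm, as the interface text tells. Its arguments: {"type":"object","properties":{"deltas":{"type":"string"},"hand":{"type":"number"},"newtons":{"type":"number"}},"required":["deltas"]}

```bash
mkdir -p pics
cat > h.py <<'E'
import numpy as np, cv2
from scipy.spatial.transform import Rotation as R
from workcell import readout, optics, sign_off, masks_of, pinpoint
def cam(n):
    i=optics.camera_info(n); o=np.array(i["orientation"],float)
    M=o if o.shape==(3,3) else (R.from_rotvec(o).as_matrix() if o.size==3 else R.from_quat(o).as_matrix())
    return 210/np.tan(np.radians(i["vfov"])/2),i["cx"],i["cy"],np.array(i["position"]),M
def ray(n,uv,z):
    f,cx,cy,p,M=cam(n); d=M@np.array([(uv[0]-cx)/f,(uv[1]-cy)/f,1]); return p+d*(z-p[2])/d[2]
E
python3 - <<'E'
from h import *
for n in("top","scene"):
    print(optics.camera_info(n))
    im=optics.grab_frame(n); cv2.imwrite(f"pics/{n}0.png",im[:,:,::-1])
    for t,z in dict(rocker_on=.075,green_top=.046,yellow_top=.046,blue_top=.046,white_top=.046,unit=0,pad=0,vial_orange=.06,vial_yellow=0,jar=0).items():
        for d in pinpoint(n,t)[:2]: print(n,t,round(d["conf"],2),np.round(d["uv"],1),np.round(ray(n,d["uv"],z),4))
print(readout.sense())
E
```

```text
{'vfov': 49.06380627071758, 'cx': 281.51706121999206, 'cy': 209.94169255223292, 'position': array([0.44593279, 0.05881187, 1.57128165]), 'orientation': array([-2.20647079,  2.14618072, -0.11174841])}
top rocker_on 0.53 [242.4 244.4] [0.4726 0.1727 0.075 ]
top green_top 0.63 [331.2 242.5] [ 0.4875 -0.1185  0.046 ]
top yellow_top 0.61 [349.7 237.9] [ 0.5044 -0.1797  0.046 ]
top blue_top 0.45 [325.5 225. ] [ 0.545  -0.0986  0.046 ]
top white_top 0.58 [348.5 215.9] [ 0.5774 -0.1747  0.046 ]
top pad 0.78 [338.7 232. ] [ 0.5253 -0.1489  0.    ]
top vial_orange 0.59 [238.7 219.1] [0.5555 0.189  0.06  ]
top vial_yellow 0.65 [253.9 150.8] [0.7989 0.15   0.    ]
top vial_yellow 0.5 [299.7 253.8] [ 0.4474 -0.0173  0.    ]
top jar 0.49 [295.  268.7] [ 0.3967 -0.0026  0.    ]
{'vfov': 57.0882250993345, 'cx': 281.3115073226396, 'cy': 211.68502433251135, 'position': array([1.07843477, 0.87070252, 0.71354399]), 'orientation': array([-0.71759836, -2.47194192,  1.31241248])}
scene rocker_on 0.58 [339.6 216.8] [0.4565 0.1855 0.075 ]
scene yellow_top 0.43 [264.1 180.2] [ 0.5076 -0.1625  0.046 ]
scene bl
[... 490 characters left out ...]
4] [0.3964 0.0098 0.    ]
{'time': 1.1, 'qpos': array([-1.31728838e+00,  1.80753058e-01,  1.60701475e+00,  4.79300239e-05,
        1.35381392e+00, -2.06325907e-01]), 'dq': array([ 0.00107735, -0.00078608, -0.00144065,  0.0025039 ,  0.00089969,
        0.00143023]), 'joint_torque': array([-4.66783440e-04, -4.44848228e+01, -3.51678479e+01, -3.98543370e-04,
        7.12187993e-04,  2.86574289e-05]), 'tcp_pos': array([ 0.25520317, -0.51527365,  0.22530774]), 'ee_rot': array([3.05891681e+00, 7.15940374e-01, 7.39072486e-05]), 'ft_force': array([-1.30598019,  0.64471396, -0.22160834]), 'torque': array([ 0.02766884, -0.0120841 , -0.01117119]), 'gripper_force': 0.0, 'finger_gap': 0.08517610343510203}
```

Run:
```python
import cv2
a=cv2.imread("pics/top0.png")[130:300,190:390]; b=cv2.imread("pics/scene0.png")[150:300,200:400]
cv2.imwrite("pics/tc.png",cv2.resize(a,None,fx=3.5,fy=3.5,interpolation=2)); cv2.imwrite("pics/sc.png",cv2.resize(b,None,fx=4,fy=4,interpolation=2))
```

```text
(no output)
```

View pics/tc.png

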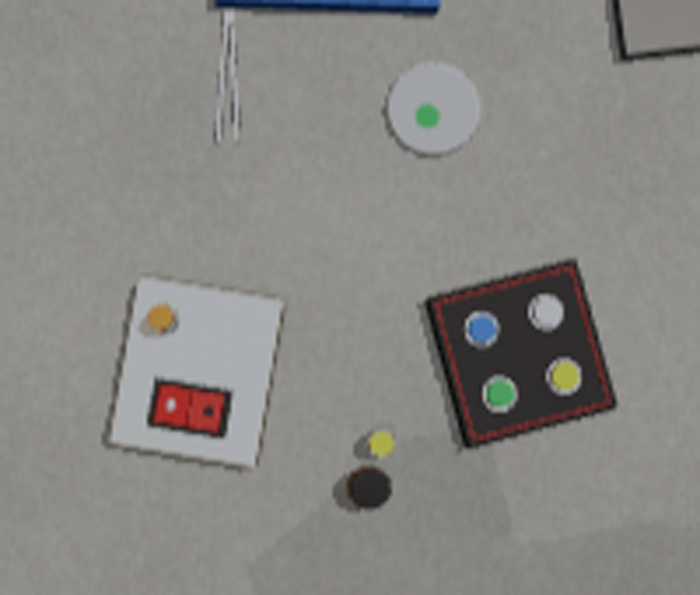

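View pics/sc.png

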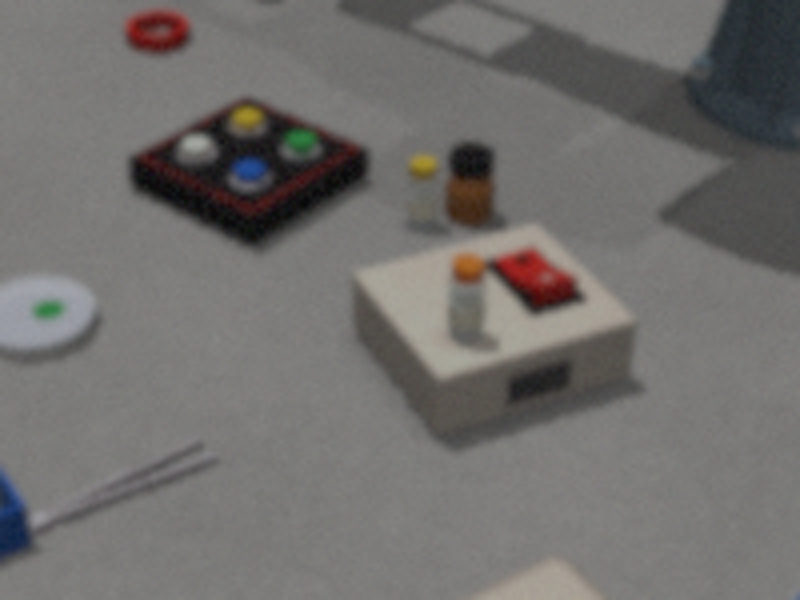

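The top view shows the unit at left, with the white dot at about (239,246) and the vial behind it. The pad is at right: green (332,242), yellow (351,237), blue (327,224), white (346,219). The scene view agrees. I'll close the fingers and move over the pad for a close wrist look.

Call:
arm_command(deltas="0.018 0.034 0.02 0 0 0.09;0.018 0.034 0.02 0 0 0.09;0.018 0.034 0.02 0 0 0.09;0.018 0.034 0.02 0 0 0.09;0.018 0.034 0.02 0 0 0.09;0.018 0.034 0.02 0 0 0.09;0.018 0.034 0.01 0 0 0.09;0.018 0.034 0 0 0 0.09;0.018 0.034 0 0 0 0.09;0.018 0.034 0 0 0 0.09;0 0 0 0 0 0;0 0 0 0 0 0;0 0 0 0 0 0", hand=0, newtons=40)

```text
time: 2.4
tcp_pos: [0.4349, -0.176, 0.3552]
ee_rot: [2.444, 1.973, -0.001]
ft_force: [-0.1, 0.1, 1.0]
finger_gap: -0.0001
gripper_force: 0.0
```

```bash
cat >> h.py <<'E'
def look(tag,things):
    print("cam",np.round(cam("wrist")[3],3)); im=optics.grab_frame("wrist"); cv2.imwrite(f"pics/{tag}.png",im[:,:,::-1])
    for t,z in things.items():
        for d in pinpoint("wrist",t)[:2]: print(t,round(d["conf"],2),np.round(d["uv"],1),np.round(ray("wrist",d["uv"],z),4))
E
python3 - <<'E'
from h import *
look("w1",dict(green_top=.046,yellow_top=.046,blue_top=.046,white_top=.046))
s=readout.sense();print(s["time"],s["tcp_pos"],s["ee_rot"],s["finger_gap"])
E
```

```text
cam [ 0.45  -0.106  0.503]
green_top 0.84 [308.2 131.7] [ 0.4887 -0.1274  0.046 ]
yellow_top 0.68 [327.3 169.5] [ 0.5061 -0.1862  0.046 ]
yellow_top 0.66 [306.  131.5] [ 0.4857 -0.1265  0.046 ]
blue_top 0.6 [351.8 108.7] [ 0.5539 -0.1098  0.046 ]
blue_top 0.43 [309.1 131.7] [ 0.49   -0.1276  0.046 ]
white_top 0.64 [372.3 148.6] [ 0.5749 -0.1701  0.046 ]
2.65 [ 0.43482983 -0.17616554  0.35522119] [-2.44486127e+00 -1.97266219e+00  1.76194191e-04] 0.0002089711921811759
```

View pics/w1.png

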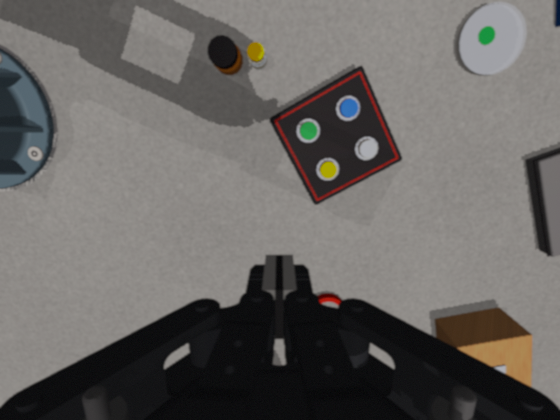

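The wrist view shows the four keys (green (308,130), yellow (328,169), blue (348,108), white (367,148)), matching the top camera to within about 9 mm. Rocker next.

Call:
arm_command(deltas="0.006 0.045 -0.01 0 0 0;0.006 0.045 -0.01 0 0 0;0.006 0.045 -0.01 0 0 0;0.006 0.045 -0.01 0 0 0;0.006 0.045 -0.01 0 0 0;0.006 0.045 -0.01 0 0 0;0 0 0 0 0 0;0 0 0 0 0 0")

```text
time: 3.45
tcp_pos: [0.471, 0.0952, 0.2949]
ee_rot: [-2.441, -1.978, 0.001]
ft_force: [0.6, -1.0, -0.1]
finger_gap: -0.0003
gripper_force: 0.0
```

Run:
```python
from h import *
look("w2",dict(rocker_on=.075,vial_orange=.06,unit=0))
im=cv2.imread("pics/w2.png").astype(int)
b,g,r=im[...,0],im[...,1],im[...,2]
m=(r>100)&(g<70)&(b<70); m=m.astype(np.uint8)
n,_,st,c=cv2.connectedComponentsWithStats(m)
for i in range(1,n):
    if st[i,4]>60:
        print(st[i],c[i],ray("wrist",c[i],.07))
```

```text
cam [0.486 0.165 0.442]
rocker_on 0.76 [262.2 109.4] [0.4719 0.1815 0.075 ]
vial_orange 0.89 [324.8  85.8] [0.5475 0.1917 0.06  ]
unit 0.85 [292.1 125.8] [0.5045 0.1552 0.    ]
[ 246   96   34   57 1436] [262.81824513 123.86142061] [0.46909322 0.1658253  0.07      ]
[318 270  77  46 226] [363.30530973 287.42920354] [ 0.55332644 -0.06936682  0.07      ]
```

View pics/w2.png

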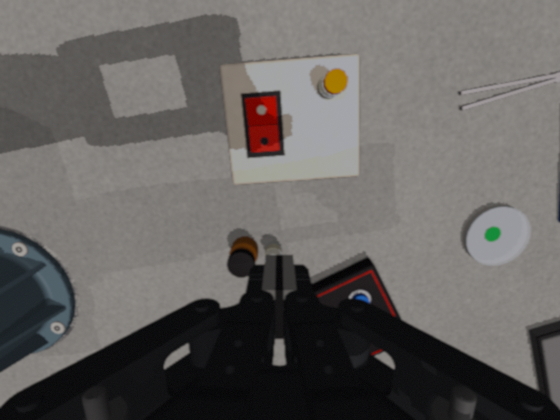

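Wrist view: the rocker is at (263,124) with its white dot at (261,110), and the vial is clear at (335,82). The cameras disagree by about 9 mm, possibly from lens distortion, so I'll bring the rocker near the image centre.

Call:
arm_command(deltas="-0.005 0.045 0 0 0 0;-0.005 0.045 0 0 0 0;0 0 0 0 0 0;0 0 0 0 0 0")

```text
time: 4.05
tcp_pos: [0.4614, 0.1844, 0.2955]
ee_rot: [2.442, 1.975, 0.0]
ft_force: [1.2, 0.0, 0.4]
finger_gap: 0.0001
gripper_force: 0.0
```

Run:
```python
from h import *
look("w3",dict(rocker_on=.075,vial_orange=.06,unit=0))
print(optics.camera_info("wrist")["cx"],optics.camera_info("wrist")["cy"],optics.camera_info("wrist")["vfov"],readout.sense()["tcp_pos"])
im=cv2.imread("pics/w3.png").astype(int)
b,g,r=im[...,0],im[...,1],im[...,2]
m=((r>90)&(g<70)&(b<70)).astype(np.uint8)
n,_,st,c=cv2.connectedComponentsWithStats(m)
for i in range(1,n):
    if st[i,4]>200:
        print(st[i],c[i],ray("wrist",c[i],.07))
        q=cv2.minAreaRect(np.argwhere(_==i)[:,::-1].astype(np.float32)); w=np.array([ray("wrist",p,.07)[:2] for p in cv2.boxPoints(q)]);print(w, np.linalg.norm(w-np.roll(w,1,0),axis=1))
s=im[150:290,180:420]; cv2.imwrite("pics/w3c.png",cv2.resize(s.astype(np.uint8),None,fx=3,fy=3))
```

```text
cam [0.477 0.255 0.443]
rocker_on 0.64 [284.2 184.1] [0.4686 0.1827 0.075 ]
vial_orange 0.6 [345.6 159.1] [0.5481 0.194  0.06  ]
unit 0.68 [309.4 186.3] [ 0.5019  0.1572 -0.    ]
278.83316624676957 214.47701078589736 68.18866943957362 [0.4616457  0.18328194 0.29541266]
[ 270  172   32   49 1236] [285.98462783 196.15776699] [0.46751066 0.1664723  0.07      ]
[[0.4541171  0.19809179]
 [0.48899368 0.19288191]
 [0.48124108 0.13366105]
 [0.44476913 0.13900277]] [0.05982388 0.03526356 0.05972615 0.03686105]
```

View pics/w3c.png

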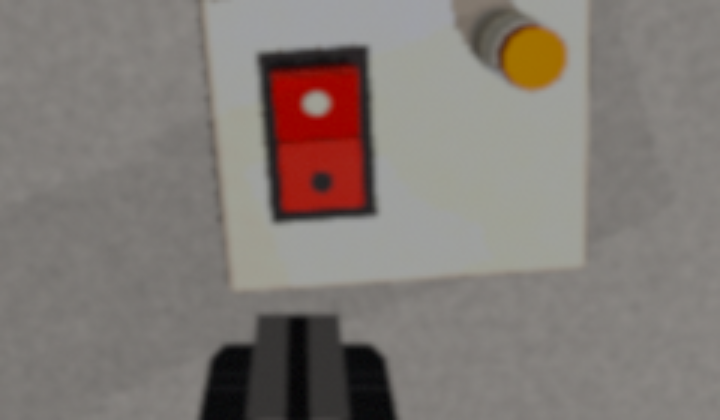

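Centred view: red rocker centre at (286,196), white dot at (285,184). That puts the pivot at about (0.4675, 0.166), yaw -0.145, and the press point at about (0.470, 0.186).

Call:
arm_command(deltas="0.0085 0.0025 0 0 0 0.07;0 0 -0.045 0 0 0;0 0 -0.045 0 0 0;0 0 -0.045 0 0 0;0 0 -0.045 0 0 0;0 0 -0.008 0 0 0;0 0 0 0 0 0;0 0 0 0 0 0")

```text
time: 5.05
tcp_pos: [0.4716, 0.187, 0.1096]
ee_rot: [2.372, 2.057, 0.004]
ft_force: [-0.1, 1.4, 0.2]
finger_gap: -0.0001
gripper_force: 0.0
```

Call:
arm_command(deltas="0 0 -0.004 0 0 0;0 0 -0.004 0 0 0;0 0 -0.004 0 0 0;0 0 -0.004 0 0 0;0 0 -0.003 0 0 0;0 0 -0.002 0 0 0;0 0 0 0 0 0;0 0 0 0 0 0")

```text
time: 5.85
tcp_pos: [0.4697, 0.1872, 0.0862]
ee_rot: [-2.372, -2.059, 0.0]
ft_force: [-0.5, -0.8, -0.3]
finger_gap: -0.0001
gripper_force: 0.0
```

Call:
arm_command(deltas="0 0 -0.002 0 0 0;0 0 -0.002 0 0 0;0 0 0 0 0 0")

```text
time: 6.15
tcp_pos: [0.4695, 0.1872, 0.082]
ee_rot: [-2.372, -2.059, 0.001]
ft_force: [0.1, -0.9, 0.6]
finger_gap: -0.0003
gripper_force: 0.0
```

Call:
arm_command(deltas="0 0 -0.002 0 0 0;0 0 -0.002 0 0 0;0 0 0 0 0 0")

```text
time: 6.45
tcp_pos: [0.4694, 0.1872, 0.0779]
ee_rot: [-2.372, -2.059, 0.001]
ft_force: [-0.8, 0.0, 0.4]
finger_gap: 0.0001
gripper_force: 0.0
```

Run:
```python
from h import *
a=optics.grab_frame("scene")[150:300,240:440,::-1]; b=optics.grab_frame("wrist")[130:330,180:400,::-1]
cv2.imwrite("pics/c4.png",np.hstack([cv2.resize(a,(400,400)),cv2.resize(b,(400,400))]))
print(pinpoint("wrist","rocker_on"))
```

```text
[{'uv': [278.9, 264.4], 'conf': 0.79}]
```

View pics/c4.png

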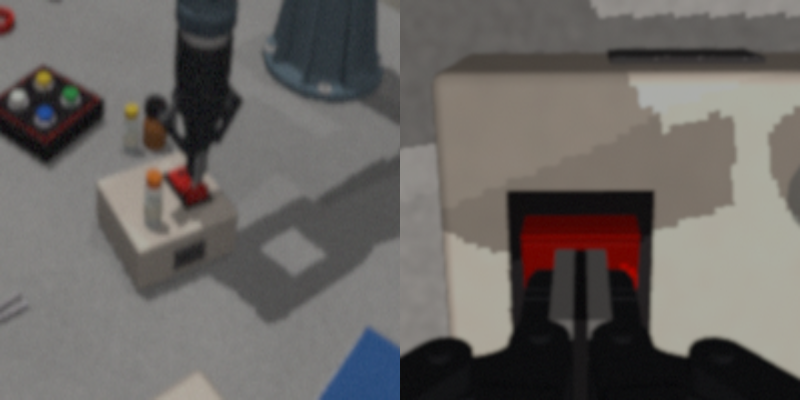

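The picture shows the fingertips over the white-dot half, and no force has been felt yet. I'll keep lowering slowly.

Call:
arm_command(deltas="0 0 -0.002 0 0 0;0 0 0 0 0 0")

```text
time: 6.8
tcp_pos: [0.4695, 0.1872, 0.0761]
ee_rot: [-2.372, -2.059, 0.0]
ft_force: [-0.3, 0.3, -0.1]
finger_gap: 0.0001
gripper_force: 0.0
```

Call:
arm_command(deltas="0 0 -0.002 0 0 0;0 0 0 0 0 0")

```text
time: 7.0
tcp_pos: [0.4695, 0.1872, 0.074]
ee_rot: [-2.372, -2.059, 0.001]
ft_force: [-0.3, -0.4, -0.4]
finger_gap: -0.0002
gripper_force: 0.0
```

Call:
arm_command(deltas="0 0 -0.002 0 0 0;0 0 0 0 0 0")

```text
time: 7.2
tcp_pos: [0.4698, 0.1872, 0.0722]
ee_rot: [2.372, 2.059, 0.0]
ft_force: [0.4, -0.5, 0.6]
finger_gap: 0.0
gripper_force: 0.1
```

Call:
arm_command(deltas="0 0 -0.002 0 0 0;0 0 0 0 0 0")

```text
time: 7.4
tcp_pos: [0.4699, 0.1873, 0.0703]
ee_rot: [2.372, 2.059, 0.001]
ft_force: [1.4, -0.2, -0.3]
finger_gap: -0.0002
gripper_force: 0.4
```

Call:
arm_command(deltas="0 0 -0.002 0 0 0;0 0 0 0 0 0")

```text
time: 7.6
tcp_pos: [0.4699, 0.1873, 0.0682]
ee_rot: [2.372, 2.059, 0.0]
ft_force: [0.2, 0.2, 0.1]
finger_gap: 0.0
gripper_force: 0.5
```

Run:
```python
from h import *
a=optics.grab_frame("scene")[180:260,290:390,::-1]; b=optics.grab_frame("wrist")[200:300,220:340,::-1]
cv2.imwrite("pics/c5.png",np.hstack([cv2.resize(a,(400,400)),cv2.resize(b,(400,400))]))
s=readout.sense();print(s["ft_force"],s["torque"],s["tcp_pos"])
```

```text
[0.70357984 0.00557404 1.4142047 ] [ 0.03440519 -0.0894217  -0.04461558] [0.46968816 0.18713992 0.06820797]
```

View pics/c5.png

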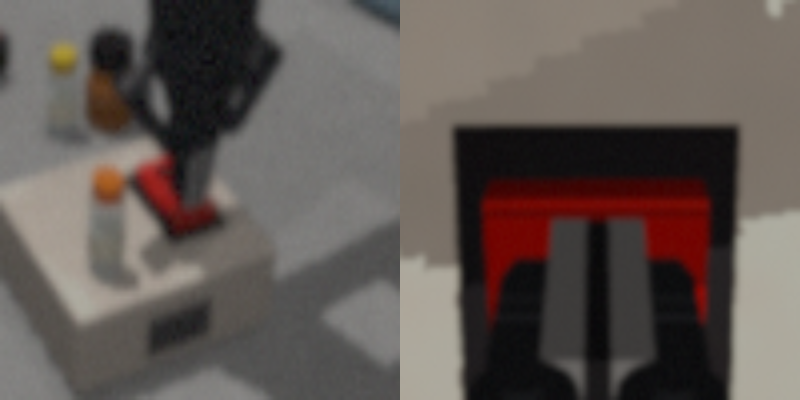

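Run:
```python
from h import *
f,cx,cy,p,M=cam("wrist"); s=readout.sense(); T=R.from_rotvec(s["ee_rot"])
print("cam in tool",T.inv().apply(p-s["tcp_pos"]))
for row in (250,254.5,258,290):
    d=T.inv().apply(M@np.array([0,(row-cy)/f,1])); o=T.inv().apply(p-s["tcp_pos"])
    print(row,[(x,np.round((o+d*(x-o[0])/d[0])[2],4)) for x in (.011,0)])
# rocker far edge: where at z=.068, .075
for row in (245,250): print(row,[np.round(ray("wrist",(279,row),z),4) for z in(.060,.068,.079)])
```

```text
cam in tool [ 0.07172596  0.00025908 -0.14748569]
250 [(0.011, np.float64(-0.0046)), (0, np.float64(0.0213))]
254.5 [(0.011, np.float64(-0.0101)), (0, np.float64(0.0148))]
258 [(0.011, np.float64(-0.0141)), (0, np.float64(0.01))]
290 [(0.011, np.float64(-0.0431)), (0, np.float64(-0.0241))]
245 [array([0.4712, 0.1955, 0.06  ]), array([0.4717, 0.1987, 0.068 ]), array([0.4723, 0.2031, 0.079 ])]
250 [array([0.4708, 0.1926, 0.06  ]), array([0.4713, 0.196 , 0.068 ]), array([0.4719, 0.2006, 0.079 ])]
```

Run:
```python
from h import *
s=readout.sense()
for n in("scene","top"):
    f,cx,cy,p,M=cam(n)
    for z in (.045,.051,.06,.068,.08):
        q=M.T@(np.array([.4697,.1872,z])-p); print(n,z,np.round([cx+f*q[0]/q[2],cy+f*q[1]/q[2]],1))
m=masks_of("wrist","rocker")
print([(d["conf"],d["box"]) for d in m])
print([ (d["conf"],d["box"]) for d in masks_of("scene","rocker")], s["gripper_force"],s["joint_torque"])
```

```text
scene 0.045 [335.6 227. ]
scene 0.051 [335.8 225.3]
scene 0.06 [336.  222.8]
scene 0.068 [336.2 220.5]
scene 0.08 [336.5 217.1]
top 0.045 [238.7 245.3]
top 0.051 [238.5 245.3]
top 0.06 [238.3 245.3]
top 0.068 [238.1 245.2]
top 0.08 [237.8 245.2]
[(0.64, [245.7, 243.9, 69.0, 109.6])]
[(0.36, [384.2, 273.1, 94.7, 84.4])] 0.4730099765583873 [ 3.17016884e-02 -3.97544467e+01 -2.76088482e+01 -2.95725733e-02
  1.66164958e-01 -4.05606406e-03]
```

Call:
arm_command(deltas="0 0 -0.002 0 0 0;0 0 0 0 0 0", newtons=120)

```text
time: 8.0
tcp_pos: [0.4697, 0.1873, 0.0661]
ee_rot: [-2.372, -2.059, -0.0]
ft_force: [-0.5, 0.7, 1.0]
finger_gap: -0.0003
gripper_force: 0.4
```

Call:
arm_command(deltas="0 0 -0.002 0 0 0;0 0 0 0 0 0")

```text
time: 8.2
tcp_pos: [0.4696, 0.1872, 0.0641]
ee_rot: [-2.372, -2.059, 0.0]
ft_force: [0.5, 0.9, 0.8]
finger_gap: 0.0004
gripper_force: 0.4
```

Call:
arm_command(deltas="0 0 -0.002 0 0 0;0 0 0 0 0 0")

```text
time: 8.4
tcp_pos: [0.4696, 0.1872, 0.0621]
ee_rot: [-2.372, -2.059, 0.0]
ft_force: [0.4, 0.9, 0.1]
finger_gap: 0.0002
gripper_force: 0.5
```

Call:
arm_command(deltas="0 0 -0.002 0 0 0;0 0 0 0 0 0")

```text
time: 8.6
tcp_pos: [0.4697, 0.1872, 0.0618]
ee_rot: [-2.372, -2.06, 0.001]
ft_force: [-6.3, -0.8, 18.0]
finger_gap: 0.0
gripper_force: 8.9
```

Run:
```python
from h import *
a=optics.grab_frame("scene")[180:260,290:390,::-1]; b=optics.grab_frame("wrist")[200:300,220:340,::-1]
cv2.imwrite("pics/c6.png",np.hstack([cv2.resize(a,(400,400)),cv2.resize(b,(400,400))]))
s=readout.sense();print(s["ft_force"],s["torque"],s["tcp_pos"])
```

```text
[-6.787496   -0.96492173 17.72552607] [-0.19646494  1.08266201  0.02424698] [0.46971107 0.18717681 0.06176168]
```

View pics/c6.png

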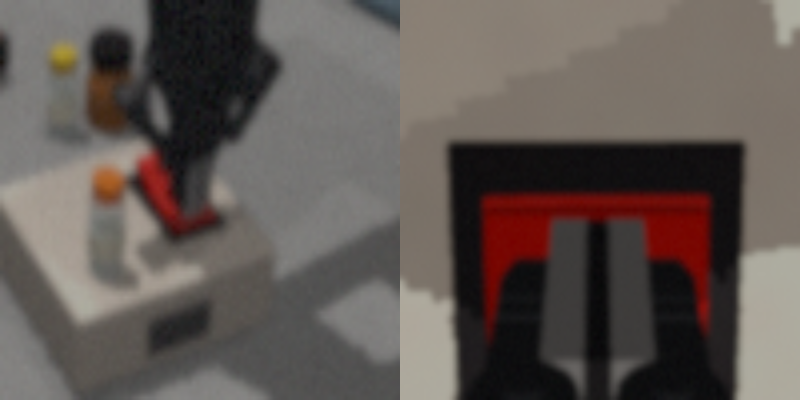

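The force has jumped to 18 N, so the rocker is at its hard stop, and the view shows its front face gone down. I'll lift and check.

Call:
arm_command(deltas="0 0 0.02 0 0 0;0 0 0.045 0 0 0;0 0 0.045 0 0 0;0 0 0.045 0 0 0;0 -0.003 0.045 0 0 0;0 0 0.034 0 0 0;0 0 0 0 0 0;0 0 0 0 0 0")

```text
time: 9.5
tcp_pos: [0.4698, 0.1841, 0.2945]
ee_rot: [2.372, 2.059, 0.001]
ft_force: [-0.3, 0.0, -0.2]
finger_gap: 0.0002
gripper_force: 0.0
```

Run:
```python
from h import *
look("w7",dict(rocker_on=.068,vial_orange=.06))
im=cv2.imread("pics/w7.png"); o=cv2.imread("pics/w3.png"); s=optics.grab_frame("scene")[:,:,::-1]; s0=cv2.imread("pics/scene0.png")
R4=lambda a:cv2.resize(a,(400,300),interpolation=2)
cv2.imwrite("pics/c7.png",np.vstack([np.hstack([R4(o[160:235,240:340]),R4(im[160:235,240:340])]),np.hstack([R4(s0[200:245,310:370]),R4(s[200:245,310:370])])]))
s=readout.sense();print(s["ft_force"],s["tcp_pos"])
```

```text
cam [0.48  0.255 0.442]
vial_orange 0.57 [337.8 164.4] [0.5425 0.1963 0.06  ]
[-0.33985312 -0.09298023  0.87996586] [0.46874218 0.18403038 0.29230996]
```

View pics/c7.png

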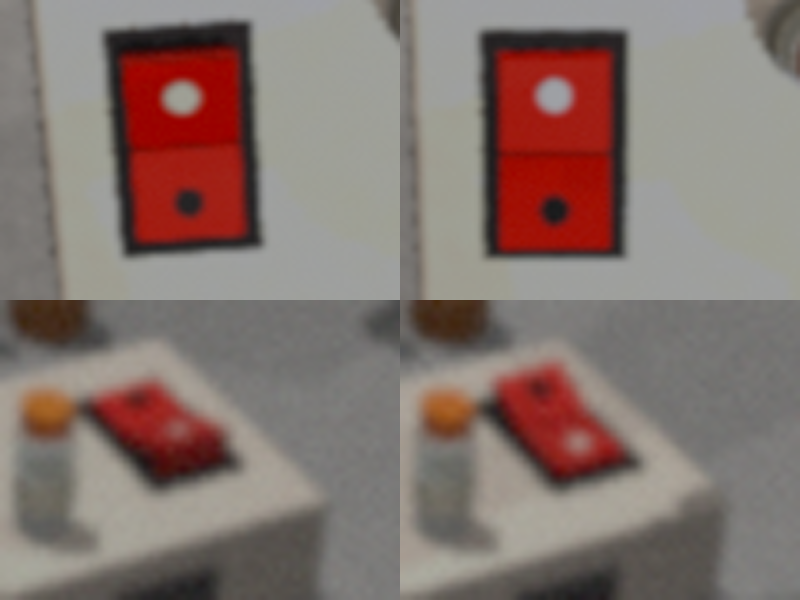

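Both halves have flipped: the white-dot half is level and the black-dot half is up. The vial hasn't moved. Now the green key.

Call:
arm_command(deltas="0.002 -0.044 0 0 0 0;0.002 -0.044 0 0 0 0;0.002 -0.044 0 0 0 0;0.002 -0.044 0 0 0 0;0.002 -0.044 0 0 0 0;0.002 -0.044 0 0 0 0;0 -0.044 0 0 0 0;0 0 0 0 0 0;0 0 0 0 0 0")

```text
time: 10.6
tcp_pos: [0.481, -0.1243, 0.2929]
ee_rot: [-2.373, -2.055, 0.001]
ft_force: [-0.5, 1.2, 0.6]
finger_gap: -0.0004
gripper_force: 0.0
```

```bash
cat >> h.py <<'E'
def keys(tag):
    look(tag,dict(green_top=.046,yellow_top=.046,blue_top=.046,white_top=.046))
    for t in("green_key","yellow_key","blue_key","white_key"):
        for d in masks_of("wrist",t)[:1]:
            v,u=np.argwhere(d["pixels"]).mean(0); print(t,round(d["conf"],2),d["box"],np.round(ray("wrist",(u,v),.044),4))
    h=cv2.cvtColor(cv2.imread(f"pics/{tag}.png"),cv2.COLOR_BGR2HSV)
    for c,lo,hi in(("green",(45,100,50),(85,255,255)),("yellow",(22,120,80),(35,255,255)),("blue",(100,120,80),(125,255,255))):
        n,l,st,ce=cv2.connectedComponentsWithStats(cv2.inRange(h,lo,hi))
        for i in range(1,n):
            if st[i,4]>80: print("hsv",c,st[i],np.round(ray("wrist",ce[i],.046),4))
    s=readout.sense();print(s["time"],s["ft_force"],s["tcp_pos"])
E
python3 -c "
from h import *
keys('w8')"
```

```text
cam [ 0.492 -0.054  0.44 ]
green_top 0.52 [283.7 182.7] [ 0.4873 -0.1259  0.046 ]
green_top 0.44 [235.8  97. ] [ 0.4449 -0.0153  0.046 ]
yellow_top 0.68 [305.6 224.3] [ 0.5089 -0.1859  0.046 ]
blue_top 0.6 [334.  161.6] [ 0.5545 -0.108   0.046 ]
green_key 0.87 [276.5, 172.2, 19.5, 17.4] [ 0.4903 -0.1237  0.044 ]
yellow_key 0.81 [297.5, 210.4, 17.7, 23.4] [ 0.5088 -0.1846  0.044 ]
blue_key 0.73 [322.9, 150.1, 19.3, 20.9] [ 0.5514 -0.1057  0.044 ]
white_key 0.65 [338.5, 192.3, 21.1, 21.0] [ 0.5694 -0.1668  0.044 ]
hsv green [478  82  18  19 258] [ 0.7421 -0.0508  0.046 ]
hsv green [277 171  18  19 270] [ 0.4908 -0.1238  0.046 ]
hsv yellow [220  84  19  20 294] [ 0.4384 -0.0109  0.046 ]
hsv yellow [297 214  17  19 259] [ 0.509  -0.1849  0.046 ]
hsv blue [322 150  19  19 292] [ 0.5514 -0.1052  0.046 ]
11.05 [-0.02669844  0.24321892  0.671038  ] [ 0.48180088 -0.12308845  0.29438517]
```

View pics/w8.png

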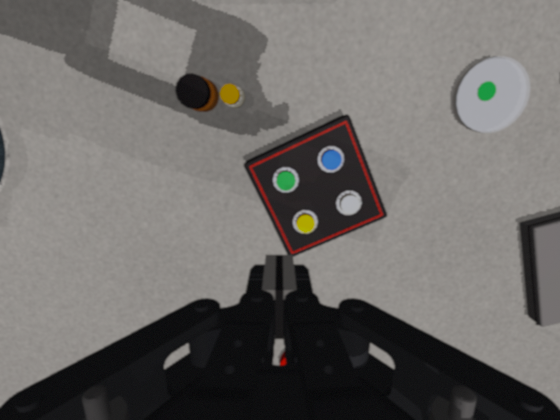

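Keys in this view: green (286,180), yellow (305,222), blue (331,159), white (349,203). The spacing comes out at 63.8 mm, as it should. Descending onto green at (0.4908, -0.1238).

Call:
arm_command(deltas="0.009 -0.001 0 0 0 0;0 0 -0.045 0 0 0;0 0 -0.045 0 0 0;0 0 -0.045 0 0 0;0 0 -0.045 0 0 0;0 0 -0.045 0 0 0;0 0 -0.016 0 0 0;0 0 0 0 0 0;0 0 0 0 0 0")

```text
time: 11.95
tcp_pos: [0.4914, -0.125, 0.0537]
ee_rot: [2.372, 2.059, 0.0]
ft_force: [-0.6, -1.5, 0.4]
finger_gap: 0.0001
gripper_force: 0.0
```

Call:
arm_command(deltas="0 0 -0.003 0 0 0;0 0 -0.003 0 0 0;0 0 -0.003 0 0 0;0 0 0 0 0 0;0 0 0 0 0 0")

```text
time: 12.45
tcp_pos: [0.4908, -0.1248, 0.0445]
ee_rot: [2.372, 2.059, 0.0]
ft_force: [-0.0, 0.6, 0.4]
finger_gap: -0.0002
gripper_force: 0.0
```

Predicted contact is at TCP z of about 0.040 and the stop at about 0.033. I'll go on in small steps.

Call:
arm_command(deltas="0 0 -0.002 0 0 0;0 0 -0.002 0 0 0;0 0 -0.002 0 0 0;0 0 0 0 0 0")

```text
time: 12.85
tcp_pos: [0.4906, -0.1248, 0.0381]
ee_rot: [-2.372, -2.059, 0.0]
ft_force: [0.8, 0.2, 0.1]
finger_gap: 0.0002
gripper_force: 0.0
```

Call:
arm_command(deltas="0 0 -0.002 0 0 0;0 0 -0.002 0 0 0;0 0 0 0 0 0")

```text
time: 13.15
tcp_pos: [0.4906, -0.1248, 0.034]
ee_rot: [-2.372, -2.059, 0.0]
ft_force: [-0.5, -0.0, 0.0]
finger_gap: -0.0002
gripper_force: 0.0
```

Call:
arm_command(deltas="0 0 -0.002 0 0 0;0 0 0 0 0 0")

```text
time: 13.35
tcp_pos: [0.4907, -0.1248, 0.033]
ee_rot: [-2.372, -2.059, 0.0]
ft_force: [-4.9, 1.5, 10.7]
finger_gap: -0.0001
gripper_force: 5.2
```

Call:
arm_command(deltas="0 0 -0.001 0 0 0;0 0 0 0 0 0;0 0 0 0 0 0")

```text
time: 13.65
tcp_pos: [0.4908, -0.1248, 0.0329]
ee_rot: [-2.372, -2.06, 0.0]
ft_force: [-6.6, 1.8, 18.9]
finger_gap: -0.0004
gripper_force: 9.7
```

Call:
arm_command(deltas="0 0 0.02 0 0 0;0 0 0.045 0 0 0;0 0 0.045 0 0 0;0 0 0.045 0 0 0;0 0 0.045 0 0 0;0 0 0.045 0 0 0;0 0 0.017 0 0 0;0 0 0 0 0 0;0 0 0 0 0 0")

```text
time: 14.55
tcp_pos: [0.4904, -0.1246, 0.2923]
ee_rot: [-2.372, -2.059, 0.0]
ft_force: [-0.4, -0.8, -0.4]
finger_gap: -0.0001
gripper_force: 0.0
```

```bash
python3 -c "
from h import *
keys('w9')
a=cv2.imread('pics/w8.png')[130:260,230:400];b=cv2.imread('pics/w9.png')[130:260,230:400]
q=lambda x:cv2.resize(x,(400,306),interpolation=2)
cv2.imwrite('pics/c9.png',np.hstack([q(a),q(b)]))"
```

```text
cam [ 0.501 -0.054  0.44 ]
green_top 0.87 [279.  181.7] [ 0.4895 -0.1248  0.046 ]
yellow_top 0.5 [300.1 220.8] [ 0.5097 -0.1807  0.046 ]
blue_top 0.63 [296.  224.7] [ 0.5038 -0.1855  0.046 ]
blue_top 0.54 [327.6 161.4] [ 0.5537 -0.108   0.046 ]
white_top 0.71 [342.3 205.8] [ 0.5674 -0.1684  0.046 ]
green_key 0.66 [264.6, 173.1, 22.0, 17.6] [ 0.4885 -0.1232  0.044 ]
yellow_key 0.74 [316.2, 152.5, 18.4, 19.8] [ 0.5497 -0.1068  0.044 ]
blue_key 0.78 [314.0, 149.5, 20.1, 28.3] [ 0.5499 -0.1067  0.044 ]
hsv green [470  83  18  19 258] [ 0.7408 -0.0528  0.046 ]
hsv green [270 172  17  18 248] [ 0.4898 -0.1237  0.046 ]
hsv yellow [211  84  20  20 304] [ 0.4373 -0.0116  0.046 ]
hsv yellow [289 215  18  19 259] [ 0.5075 -0.1853  0.046 ]
hsv blue [314 151  19  19 282] [ 0.5502 -0.1063  0.046 ]
15.0 [-0.3919072  -0.6843138  -0.78276571] [ 0.49054033 -0.12473515  0.29275002]
```

View pics/c9.png

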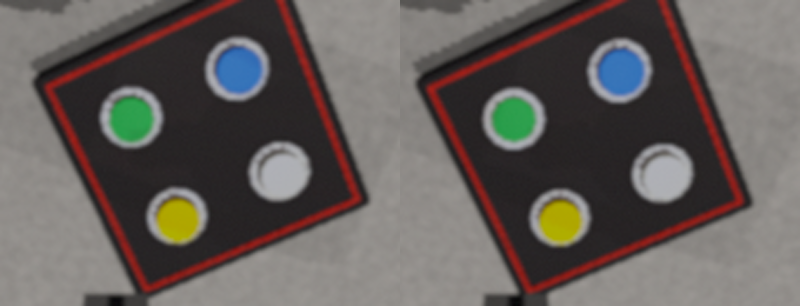

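Ten pictures viewed. Green is now flush in its bezel, with a firm stop at the predicted depth and its pixel area down 8%. Blue and white are unchanged. Now yellow at (0.508, -0.185).

Call:
arm_command(deltas="0.009 -0.03 0 0 0 0;0.0085 -0.03 0 0 0 0;0 0 -0.045 0 0 0;0 0 -0.045 0 0 0;0 0 -0.045 0 0 0;0 0 -0.045 0 0 0;0 0 -0.045 0 0 0;0 0 -0.018 0 0 0;0 0 0 0 0 0;0 0 0 0 0 0")

```text
time: 16.0
tcp_pos: [0.5086, -0.185, 0.0507]
ee_rot: [2.372, 2.059, 0.0]
ft_force: [0.3, -0.2, 0.1]
finger_gap: 0.0001
gripper_force: 0.0
```

Call:
arm_command(deltas="0 0 -0.003 0 0 0;0 0 -0.002 0 0 0;0 0 -0.002 0 0 0;0 0 -0.002 0 0 0;0 0 -0.002 0 0 0;0 0 -0.002 0 0 0;0 0 0 0 0 0")

```text
time: 16.7
tcp_pos: [0.5083, -0.1848, 0.0372]
ee_rot: [2.372, 2.059, 0.0]
ft_force: [-0.0, 0.0, 0.3]
finger_gap: -0.0
gripper_force: 0.2
```

Call:
arm_command(deltas="0 0 -0.002 0 0 0;0 0 -0.002 0 0 0;0 0 -0.001 0 0 0;0 0 0 0 0 0")

```text
time: 17.1
tcp_pos: [0.5083, -0.1848, 0.033]
ee_rot: [2.372, 2.06, -0.0]
ft_force: [-3.1, 1.7, 10.1]
finger_gap: 0.0002
gripper_force: 4.8
```

Call:
arm_command(deltas="0 0 -0.001 0 0 0;0 0 0 0 0 0;0 0 0 0 0 0")

```text
time: 17.4
tcp_pos: [0.5084, -0.1849, 0.0329]
ee_rot: [2.372, 2.06, -0.0]
ft_force: [-6.3, 3.7, 17.4]
finger_gap: 0.0001
gripper_force: 8.9
```

Call:
arm_command(deltas="0 0 0.02 0 0 0;0 0 0.045 0 0 0;0 0 0.045 0 0 0;0 0 0.045 0 0 0;0 0 0.045 0 0 0;-0.0085 0.03 0.045 0 0 0;-0.009 0.03 0.017 0 0 0;0 0 0 0 0 0;0 0 0 0 0 0")

```text
time: 18.3
tcp_pos: [0.4915, -0.1272, 0.2893]
ee_rot: [2.37, 2.06, 0.0]
ft_force: [-0.3, 0.3, 0.5]
finger_gap: 0.0003
gripper_force: 0.0
```

```bash
python3 -c "
from h import *
keys('w10')"
```

```text
cam [ 0.502 -0.056  0.437]
green_top 0.57 [277.5 176.6] [ 0.4902 -0.1211  0.046 ]
yellow_top 0.8 [296.3 223. ] [ 0.5057 -0.1856  0.046 ]
blue_top 0.61 [325.  159.3] [ 0.5516 -0.1082  0.046 ]
white_top 0.38 [324.5 160.8] [ 0.5509 -0.11    0.046 ]
green_key 0.83 [265.9, 169.9, 18.6, 17.7] [ 0.4883 -0.124   0.044 ]
yellow_key 0.85 [289.1, 213.3, 18.6, 20.7] [ 0.506  -0.1843  0.044 ]
blue_key 0.73 [315.8, 147.9, 15.9, 25.2] [ 0.5492 -0.1069  0.044 ]
white_key 0.75 [331.3, 193.4, 20.2, 20.4] [ 0.5671 -0.1675  0.044 ]
hsv green [471  81  18  19 261] [ 0.7395 -0.0536  0.046 ]
hsv green [268 170  18  18 255] [ 0.4892 -0.1237  0.046 ]
hsv yellow [209  81  20  21 312] [ 0.4368 -0.0117  0.046 ]
hsv yellow [288 213  17  17 229] [ 0.5067 -0.1836  0.046 ]
hsv blue [313 149  20  20 296] [ 0.5494 -0.1066  0.046 ]
18.75 [ 0.51952874  0.14800912 -0.64625279] [ 0.49132033 -0.12772382  0.28879636]
```

Yellow's pixel area is down (259 → 229) and it reached the same hard stop as green. Blue is unchanged, so I'm handing in.

```bash
python3 -c "
from h import *
print(sign_off())"
```

```text
the job is handed in; nothing more can be done
None
```

I pressed the rocker, the green key and the yellow key to their hard stops in that order; blue and white were never pressed and no loose item was seen to move, so I handed the job in (no verdict came back).

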